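Earth yourself, then push in the round key

ROBOT

A 6-joint arm with a two-finger parallel gripper is mounted at the origin on the work surface. World frame = base frame: x ahead of the robot, y to its left, z up, the work surface at z = 0. Lengths are in m, angles in degrees, forces in N, time in s.
With the tool pointing down it reaches from about 0.35 to 0.775 m from the base axis. Payload 5.5 kg.
Tool frame: the origin (TCP) lies at the centre of the arm's flange, where the gripper is bolted on; the fingertips stand 173 mm ahead of it and the grasp point (between the pads) lies 155 mm ahead of it; z points along the fingers, x is the direction in which the jaws open and shut, and the axes are right-handed (so a half turn about z gives the same grasp; the last joint's range is limited). The gripper opens to 85 mm and grips with 20 to 120 N. Pads are 22 mm wide; open, the fingers measure 114 mm over their backs; the gripper's body (76 mm by 85 mm) begins 54 mm behind the grasp point. The pads swing forward as they close: fully open they stand 13 mm farther back than shut.
Start: joints at [-80.592, 17.945, 2.641, 74.691, 0, 82.002], TCP at [0.172, -0.549, 0.405] pointing down, gripper open.
Joint ranges: [-158.12, 158.12], [-49.38, 96.58], [-58.88, 72.47], [-126.05, 133.96], [-84.25, 85.87], [-180, 180]. Speed limits (degrees/s): [147.25, 147.25, 180, 180, 180, 180].

INTERFACE

Orientations are given as a 3x3 rotation matrix whose columns are the frame's x, y, z axes.
In Python, from cell import state, read_camera, ctrl, spotter gives the robot as it stands.
- The arm moves only by the tool arm_command, never from a script. Its argument "steps" is one flat list of numbers, 7 for each row, row after row: the turn, a rotation vector about the world's x, y, z in units of 10 degrees (1.0 is 10 degrees), then the shift along the world's x, y, z in units of 50 mm (1.0 is 50 mm), then the finger opening in mm, from 0 to 85.4. In form: [ax, ay, az, dx, dy, dz, claw, ax, ay, az, dx, dy, dz, claw, ...]. A call has 1 to 12 rows; each row shifts and turns the commanded pose from where the row before left it; what a row does not reach is not made up. A row lasts 1/8 s, in which the tool goes at most 62.5 mm and 10.7 degrees, less where a joint would pass 70% of its speed; a pose out of reach is approached as far as the arm can. A call is refused whole if a number of a shift passes 1 or a number of a turn 1, either way. A call with a gripper value outside its range is refused whole. The fingers move at their own pace and stop on an object; "squeeze" is the grip in N (left out, the last holds). Time passes only in rows, so rows that do not move let the fingers close. It gives the time, the measured TCP pose, the force and the opening at its end, in the units of the state.
- state(): the state, without advancing time (a new reading comes with each control period).
- read_camera(name): name is "scene" or "top" or "wrist"; returns a dict with "img" (400x640x3 uint8, blue, green, red), "K" (3x3 intrinsics, pixels), "rvec" (rotation vector, rad) and "tvec" (3), from world to camera coordinates, as OpenCV has them. Camera axes: x right, y down, z forward; pixel columns grow to the right and rows downward; lengths in m; the calibration is good to about 2 mm. A picture is of the moment at which its call begins. There is no depth.
- ctrl.job_done(): hands the job in, once; it reports no verdict.
Trained networks look in a picture, given as the dict that the camera call returned (one of the last four; its "shot" number tells which), for a name from the list of things; names that differ only in an ending like _2 or _b are one class to them, and where a whole thing is asked for, a point or a joint stands for the part that bears it (a point fixed in the world has none). Each returns a list of dicts, best first, with "confidence" (0 to 1); they miss things now and then, are a little off and sometimes report something else, mostly with a low value. They report only what shows in the picture. A call takes as long as a camera call.
- spotter.search_frame(target, picture): "position" ([column, row] in pixels, amid what is visible of it).
- spotter.landmark_of(target, picture): "position" ([column, row] in pixels: a listed point, or the origin of a listed thing).
The state is a dict: "t": time; "joint_positions": joint angles; "qd": joint speeds; "joint_torque": joint torques, N m; "ee_pos": TCP position; "eef_rot": TCP orientation; "contact_force": force on the tool from outside, world axes, zero at the start; "torque": the same for the moment, N m; "gripper_width": opening from 0.0 (shut) to 1.0 (fully open).
Only numpy, scipy, OpenCV 4.12 (cv2) and the standard library are available. Lean on these libraries where they do the work, as an engineer would, in place of code of your own. Each camera call takes 0.05 s, during which the arm holds its last target.

TASK

Before working on the trainer board, discharge static: with a fingertip touch the large steel disc of the earth tester lightly, just so that it gives a few millimetres, rest on it for a moment and let it spring back. Then push the round key on the board fully home, without forcing it, so that it stays in, and withdraw. Leave the small disc, the square keys and everything standing about alone, and do not pick anything up.

Things in the scene. Friction and masses are not known exactly. Their poses are not given: they have to be found in the camera images.
- board: Trainer board fixed to the bench: tan carrier 190 x 290 mm, 12 mm thick, with a green circuit board (160 x 265 mm, top face 24 mm above the bench) on it. Origin at the centre of the underside, on the bench; z up; the four keys stand in a row along its y axis, 35 mm towards -x from the origin, at y = -90, -30, 30 and 90 mm. Which key stands where changes. Two loose parts stand behind the row.
- key_round (a joint): Travel (m) of the round key: 0 = out (at the start), 0.010 = fully home. It moves straight down, takes about 4 N all the way, and stays where it is left (no spring).
- key_round_top (a point): Centre of the top face of the round key, the only key with a round cap: white, 32 mm across; top face 52 mm above the bench when out. The cap is 7 mm thick on a thin stem over a black block 28 x 28 mm, 10 mm high.
- tester: Earth tester fixed to the bench: white case 110 x 200 mm, 40 mm high, with two bare steel discs on its top, at y = -50 and 50 mm of its frame (which is where changes). Origin at the centre of its underside, on the bench.
- disc_large (a joint): Travel (m) of the large disc: 0 = up (at rest), 0.010 = bottomed on a hard stop. Sprung: about 1.4 N to start it moving down, 5.9 N at the bottom; it springs back up when let go.
- disc_large_top (a point): Centre of the top face of the large steel disc, 56 mm across; top face 58 mm above the bench at rest.
- disc_small (a joint): Travel (m) of the small disc: 0 = up, 0.010 = bottom. Sprung like the large one. To be left alone.
- disc_small_top (a point): Centre of the top face of the small steel disc, 26 mm across, 58 mm above the bench. To be left alone.
- capacitor: Loose aluminium can capacitor standing on the circuit board behind the keys, 25 mm across, 40 mm high (top 64 mm above the bench). Origin at the centre of its underside. Bystander.
- heatsink: Loose finned aluminium heat sink standing on the circuit board behind the keys, 30 x 44 mm, 30 mm high (top 54 mm above the bench). Origin at the centre of its underside. Bystander.
- flux: Loose amber bottle beside the tester, 40 mm across, 75 mm high. Origin at the centre of its underside. Bystander.
- tin: Loose open steel tin beside the tester, 64 mm across, 28 mm high. Origin at the centre of its underside. Bystander.
- screwdriver: Loose screwdriver, 170 mm long, up to 30 mm high, lying along the robot side of the tester. Bystander.
- mug: Loose white mug at the back of the bench, 80 mm across, 90 mm high. Origin at the centre of its underside. Bystander.
- spool: Loose steel spool standing on end at the back of the bench, 56 mm across, 40 mm high. Origin at the centre of its underside. Bystander.
- key_square1 (a joint): Travel (m) of square key 1: 0 = out, 0.010 = home. Stiffness as the round key. To be left alone.
- key_square1_top (a point): Centre of the top face of square key 1: white square cap 22 x 22 mm, 52 mm above the bench. To be left alone.
- key_square2 (a joint): Travel (m) of square key 2: 0 = out, 0.010 = home. Stiffness as the round key. To be left alone.
- key_square2_top (a point): Centre of the top face of square key 2: white square cap 22 x 22 mm, 52 mm above the bench. To be left alone.
- key_square3 (a joint): Travel (m) of square key 3: 0 = out, 0.010 = home. Stiffness as the round key. To be left alone.
- key_square3_top (a point): Centre of the top face of square key 3: white square cap 22 x 22 mm, 52 mm above the bench. To be left alone.

How it is judged (in metres and radians):
On the way, in this order (a step that is already met when the one before it is completed fails the run):
1. the fingers rest lightly on the large disc, which gives at least 2 mm (value of joint disc_large above 0.002 m and contact force between the fingers and disc_large above 0.5 N), for 0.2 s.
2. the large disc is let go and springs back (value of joint disc_large below 0.001 m and contact force between the fingers and disc_large below 0.1 N), for 0.1 s.
3. the fingers push the round key in (value of joint key_round above 0.0065 m and contact force between the fingers and key_round above 0.5 N), for 0.05 s.
At the end, for the whole second after the job is handed in: The round key stays in by more than 6.5 of its 10 mm; both discs are back up (within 1 mm); the square keys are out (within 3 mm); every loose thing stands within 15 mm of where it was, at rest (value of joint key_round above 0.0065 m and value of joint each of disc_large, disc_small below 0.001 m and value of joint each of key_square1, key_square2, key_square3 below 0.003 m and distance of each of capacitor, heatsink, flux, tin, screwdriver, mug, spool from where it was at the start of the episode below 0.015 m and linear speed of each of capacitor, heatsink, flux, tin, screwdriver, mug, spool below 0.02 m/s); the robot touches nothing.
It fails at once if the large disc is pressed harder than 20 N (contact force between anything else and disc_large above 20 N).
It fails at once if the round key is forced with more than 40 N (contact force between anything else and key_round above 40 N).
It fails at once if the small disc is pressed (more than 2 mm) (value of joint disc_small above 0.002 m).
It fails at once if a square key is pushed in (more than 3 mm) (value of joint any of key_square1, key_square2, key_square3 above 0.003 m).
It fails at once if a loose thing is moved, lifted or carried by more than 15 mm (distance of any of capacitor, heatsink, flux, tin, screwdriver, mug, spool from where it was at the start of the episode above 0.015 m).
It also fails if it takes over 45 s, if anything falls off the work surface, if the arm or the gripper's body presses on something with over 40 N, if the wrist force passes 120 N, or if a joint passes its speed limit or range.

## Working session

There is one attempt and no reset: what is moved stays moved. The work goes in short steps, Python scripts to look and compute and a tool call to move; the robot and the scene stay as the last step left them, time stands still between calls to the robot, and variables do not carry over. Pictures are saved under pics/ and viewed, and the job is handed in when it is done.

Besides the shell and the picture viewer there is one more tool, called after "Request:" by a JSON object that holds its "method" and its "body". arm_command: Moves the arm, as the interface text tells. Its arguments: {"type":"object","properties":{"steps":{"type":"array","items":{"type":"number"}},"squeeze":{"type":"number"}},"required":["steps"]}

```bash
mkdir -p pics; ls; cat > h.py <<'E'
import numpy as np, cv2
from cell import state, read_camera, ctrl, spotter
def ray(p,px,z):
    R,_=cv2.Rodrigues(np.array(p["rvec"],float)); t=np.array(p["tvec"],float).ravel()
    d=R.T@np.linalg.inv(np.array(p["K"]))@np.array([px[0],px[1],1.]); c=-R.T@t
    return c+d*(z-c[2])/d[2]
def proj(p,X):
    return cv2.projectPoints(np.array([X],float),np.array(p["rvec"],float),np.array(p["tvec"],float),np.array(p["K"],float),None)[0].ravel()
E
python3 - <<'E'
from h import *
Z=dict(key_round_top=.052,disc_large_top=.058,disc_small_top=.058,key_square1_top=.052,capacitor=.024,heatsink=.024,flux=0,tin=0,mug=0,spool=0,screwdriver=0.0,board=0,tester=0)
for c in ("top","scene"):
    p=read_camera(c); cv2.imwrite(f"pics/{c}1.png",p["img"])
    print(c)
    for n,z in Z.items():
        for r in spotter.landmark_of(n,p)[:4 if 'square' in n else 2]:
            print(n,np.round(r["position"]),round(r["confidence"],2),np.round(ray(p,r["position"],z),3))
s=state();print(s["t"],s["ee_pos"],s["eef_rot"],s["contact_force"],s["gripper_width"])
E
```

```text
pics
top
key_round_top [359. 242.] 0.49 [ 0.495 -0.106  0.052]
disc_large_top [240. 207.] 0.69 [0.576 0.157 0.058]
disc_large_top [347. 128.] 0.16 [ 0.752 -0.086  0.058]
disc_small_top [194. 216.] 0.57 [0.557 0.257 0.058]
key_square1_top [198. 177.] 0.58 [0.645 0.251 0.052]
key_square1_top [386. 240.] 0.54 [ 0.498 -0.166  0.052]
capacitor [428. 209.] 0.64 [ 0.568 -0.27   0.024]
heatsink [381. 210.] 0.88 [ 0.568 -0.161  0.024]
flux [200. 180.] 0.85 [0.648 0.258 0.   ]
tin [234. 163.] 0.81 [0.688 0.181 0.   ]
tin [430. 207.] 0.48 [ 0.574 -0.281  0.   ]
mug [248. 118.] 0.73 [0.797 0.147 0.   ]
spool [348. 128.] 0.6 [ 0.771 -0.094  0.   ]
board [397. 226.] 0.96 [ 0.531 -0.201  0.   ]
tester [225. 215.] 0.93 [0.565 0.201 0.   ]
scene
key_round_top [262. 190.] 0.72 [ 0.499 -0.104  0.052]
key_round_top [224. 237.] 0.24 [ 0.566 -0.211  0.052]
disc_large_top [392. 166.] 0.78 [0.575 0.15  0.058]
disc_small_top [426. 140.] 0.7 [0.55  0.253 0.058]
key_square1_top [233. 201.] 0.47 [ 0.498 -0.164  0.052]
capacitor [197. 256.] 0.68 [ 0.561 -0.266  0.024]
heatsink [250. 235.] 0.92 [ 0.567 -0.163  0.024]
heatsink [434. 212.] 0.16 [0.693 0.175 0.024]
flux [457. 185.] 0.61 [0.649 0.274 0.   ]
flux [196. 255.] 0.43 [ 0.542 -0.267  0.   ]
tin [434. 214.] 0.73 [0.684 0.186 0.   ]
mug [447. 263.] 0.77 [0.788 0.139 0.   ]
mug [261. 193.] 0.26 [ 0.467 -0.096  0.   ]
spool [335. 311.] 0.76 [ 0.769 -0.093  0.   ]
screwdriver [372. 143.] 0.96 [0.46  0.183 0.   ]
board [225. 235.] 0.89 [ 0.527 -0.201  0.   ]
tester [405. 172.] 0.9 [0.566 0.199 0.   ]
1.4 [ 0.17199671 -0.54870524  0.40470484] [[ 2.99118042e-01 -9.54216117e-01 -2.45870542e-06]
 [-9.54216115e-01 -2.99118041e-01 -6.10040518e-05]
 [ 5.74756062e-05  2.05935489e-05 -9.99999998e-01]] [-1.70836476 -0.85068175 -0.01924289] 0.9987310948792989
```

```bash
python3 - <<'E'
import cv2
a=cv2.imread("pics/top1.png")
cv2.imwrite("pics/top1z.png",cv2.resize(a[90:300,160:480],None,fx=2.5,fy=2.5,interpolation=cv2.INTER_CUBIC))
E
```

```text
(no output)
```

View pics/top1z.png

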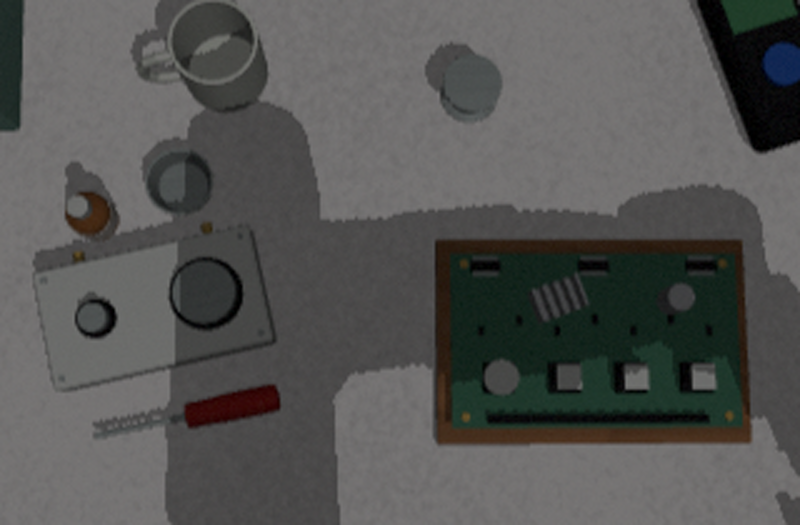

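View pics/scene1.png

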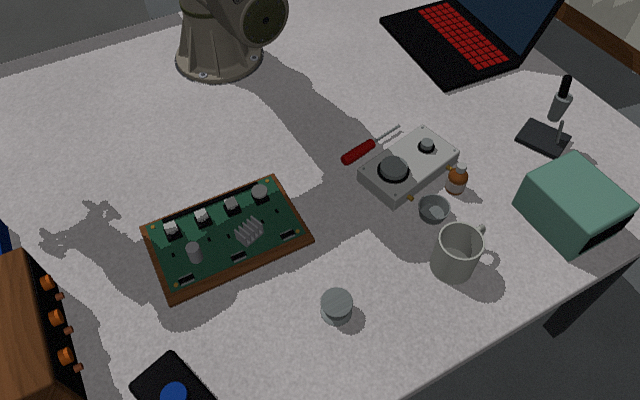

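The pictures agree with the networks. In the top view the large disc is at pixel (242,207), giving about (0.576, 0.154). The round key is at (360,241), giving about (0.497, -0.106), at the end of the row nearest the tester. The small disc is at (198,217). I'll close the fingers and move high across.

Request:
{"method": "arm_command", "body": {"steps": [0,0,0.6,0.47,0.8,0,0,0,0,0.6,0.47,0.8,0,0,0,0,0.6,0.47,0.8,0,0,0,0,0.6,0.47,0.8,0,0,0,0,0.6,0.47,0.8,0,0,0,0,0.6,0.47,0.8,0,0,0,0,0.6,0.47,0.8,0,0,0,0,0.6,0.47,0.8,0,0,0,0,0.6,0.47,0.8,0,0,0,0,0.6,0.47,0.8,0,0,0,0,0.6,0.47,0.8,0,0,0,0,0.6,0.47,0.8,0,0]}}

```text
t: 2.9
ee_pos: [0.4546, -0.0672, 0.405]
eef_rot: [[1.0, -0.007, 0.001], [-0.007, -1.0, -0.0], [0.001, 0.0, -1.0]]
contact_force: [1.2, -0.7, 0.1]
gripper_width: -0.0
```

Request:
{"method": "arm_command", "body": {"steps": [0,0,0,0.485,0.885,0,0,0,0,0,0.485,0.885,0,0,0,0,0,0.485,0.885,0,0,0,0,0,0.485,0.885,0,0,0,0,0,0.485,0.885,0,0,0,0,0,0,0,-0.6,0,0,0,0,0,0,-0.6,0,0,0,0,0,0,-0.6,0,0,0,0,0,0,-0.6,0,0,0,0,0,0,-0.3,0,0,0,0,0,0,0,0]}}

```text
t: 4.28
ee_pos: [0.5749, 0.1525, 0.2688]
eef_rot: [[1.0, -0.01, -0.002], [-0.01, -1.0, -0.0], [-0.002, 0.0, -1.0]]
contact_force: [0.1, 0.1, 0.6]
gripper_width: 0.0
```

```bash
python3 - <<'E'
from h import *
s=state();print(s["t"],s["ee_pos"],s["contact_force"],s["gripper_width"])
tip=np.array(s["ee_pos"])+0.173*np.array(s["eef_rot"])[:,2]
ims=[]
for c in ("scene","wrist","top"):
    p=read_camera(c)
    for n,z in dict(disc_large_top=.058,disc_small_top=.058,key_round_top=.052).items():
        for r in spotter.landmark_of(n,p)[:1]: print(c,n,np.round(r["position"]),round(r["confidence"],2),np.round(ray(p,r["position"],z),3))
    print(c,"tip",proj(p,tip))
    im=p["img"].copy()
    if c!="wrist":
        q=proj(p,tip); cv2.drawMarker(im,tuple(int(v) for v in q),(0,0,255),0,4)
        q=q.astype(int); im=im[q[1]-60:q[1]+60,q[0]-100:q[0]+100]; im=cv2.resize(im,(500,300))
    else: im=cv2.resize(im,(400,250)); im=cv2.copyMakeBorder(im,0,50,0,100,0)
    ims.append(im)
cv2.imwrite("pics/a2.png",cv2.resize(np.vstack(ims[:2]),(500,600)))
E
```

```text
4.275 [0.57488631 0.15249581 0.26884566] [0.14337143 0.13238828 0.61583951] 0.0002668044754089596
scene disc_large_top [391. 164.] 0.85 [0.571 0.152 0.058]
scene disc_small_top [430. 140.] 0.61 [0.555 0.26  0.058]
scene key_round_top [263. 190.] 0.53 [ 0.502 -0.101  0.052]
scene tip [394.82162759 152.17196395]
wrist disc_large_top [318. 226.] 0.78 [0.578 0.153 0.058]
wrist disc_small_top [276.  53.] 0.85 [0.557 0.25  0.058]
wrist key_round_top [456. 162.] 0.21 [0.66  0.19  0.052]
wrist tip [312.34099726 253.42797056]
top disc_large_top [387. 240.] 0.64 [ 0.496 -0.166  0.058]
top key_round_top [234. 257.] 0.47 [0.467 0.17  0.052]
top tip [238.72323482 205.6856215 ]
```

View pics/a2.png

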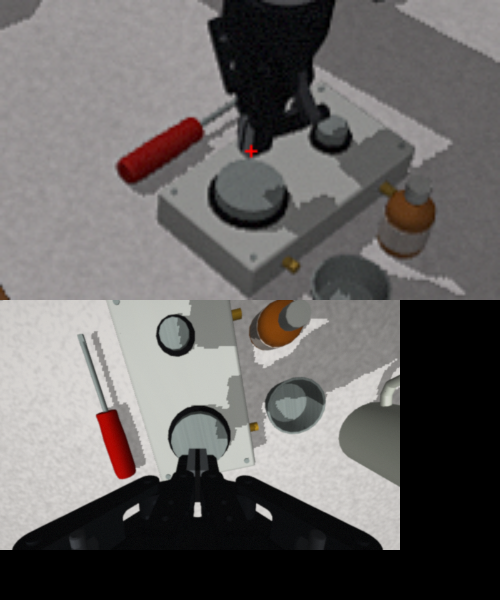

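Over the large disc: the fingers are centred on it in the wrist view, and the small disc is well clear. The tip is about 38 mm above it.

Request:
{"method": "arm_command", "body": {"steps": [0,0,0,0,0,-0.4,0,0,0,0,0,0,-0.2,0,0,0,0,0,0,-0.06,0,0,0,0,0,0,0,0,0,0,0,0,0,0,0]}}

```text
t: 5.5
ee_pos: [0.5755, 0.1526, 0.2373]
eef_rot: [[1.0, -0.01, 0.001], [-0.01, -1.0, 0.0], [0.001, -0.0, -1.0]]
contact_force: [0.7, 0.2, 0.0]
gripper_width: 0.001
```

Request:
{"method": "arm_command", "body": {"steps": [0,0,0,0,0,-0.1,0,0,0,0,0,0,-0.04,0,0,0,0,0,0,-0.03,0,0,0,0,0,0,-0.03,0,0,0,0,0,0,0,0,0,0,0,0,0,0,0]}}

```text
t: 6.25
ee_pos: [0.5754, 0.1526, 0.227]
eef_rot: [[1.0, -0.01, 0.001], [-0.01, -1.0, 0.0], [0.001, -0.0, -1.0]]
contact_force: [0.5, 0.3, 2.3]
gripper_width: -0.001
```

Request:
{"method": "arm_command", "body": {"steps": [0,0,0,0,0,-0.03,0,0,0,0,0,0,0,0,0,0,0,0,0,0,0,0,0,0,0,0,0,0,0,0,0,0,0,0,0]}}

```text
t: 6.88
ee_pos: [0.5755, 0.1526, 0.2254]
eef_rot: [[1.0, -0.01, 0.001], [-0.01, -1.0, 0.0], [0.001, -0.0, -1.0]]
contact_force: [2.4, 0.7, 3.7]
gripper_width: -0.002
```

```bash
python3 - <<'E'
from h import *
for i in range(4):
    s=state();print(s["t"],s["ee_pos"][2]-.173,s["contact_force"]); p=read_camera("scene")
E
```

```text
6.875 0.05236704646750501 [2.35031591 0.73144918 3.66130555]
6.925 0.05232974135713098 [2.11437728 0.78513356 3.82752374]
6.975 0.05235047613855387 [1.70917632 0.25832746 3.84045148]
7.025 0.052356918076842535 [1.52838161 0.76502045 4.19171481]
```

Force 3.9 N at 5.6 mm travel, which matches the spring. Releasing, then going over to the round key.

Request:
{"method": "arm_command", "body": {"steps": [0,0,0,0,0,0.2,0,0,0,0,0,0,0.5,0,0,0,0,0,0,0.5,0,0,0,0,-0.26,-0.86,0,0,0,0,0,-0.26,-0.86,0,0,0,0,0,-0.26,-0.86,0,0,0,0,0,-0.26,-0.86,0,0,0,0,0,-0.26,-0.86,0,0,0,0,0,-0.26,-0.86,0,0,0,0,0,0,0,0,0,0,0,0,0,0,-0.4,0,0,0,0,0,0,0,0]}}

```text
t: 8.57
ee_pos: [0.4962, -0.1044, 0.2639]
eef_rot: [[1.0, -0.01, -0.004], [-0.01, -1.0, 0.002], [-0.004, -0.002, -1.0]]
contact_force: [0.1, 0.9, 0.5]
gripper_width: 0.003
```

```bash
python3 - <<'E'
from h import *
s=state();print(s["t"],s["ee_pos"],s["contact_force"])
tip=np.array(s["ee_pos"])+0.173*np.array(s["eef_rot"])[:,2]
ims=[]
for c in ("scene","wrist"):
    p=read_camera(c)
    for n,z in dict(key_round_top=.052,key_square1_top=.052,disc_large_top=.058).items():
        for r in spotter.landmark_of(n,p)[:2]: print(c,n,np.round(r["position"]),round(r["confidence"],2),np.round(ray(p,r["position"],z),3))
    print(c,"tip",proj(p,tip), "under tip", proj(p,[tip[0],tip[1],.052]))
    im=p["img"].copy()
    q=proj(p,[tip[0],tip[1],.052]); cv2.drawMarker(im,tuple(int(v) for v in q),(0,0,255),0,8)
    if c!="wrist":
        q=q.astype(int); im=im[q[1]-60:q[1]+60,q[0]-100:q[0]+100]
    im=cv2.resize(im,(480,300)); ims.append(im)
cv2.imwrite("pics/a3.png",np.vstack(ims))
E
```

```text
8.575 [ 0.4961966  -0.10444684  0.26393012] [0.10318468 0.86279399 0.52505134]
scene key_round_top [262. 189.] 0.45 [ 0.499 -0.103  0.052]
scene key_square1_top [228. 201.] 0.43 [ 0.492 -0.172  0.052]
scene disc_large_top [390. 165.] 0.79 [0.573 0.147 0.058]
scene tip [258.62317877 175.72588124] under tip [260.66816179 188.45500707]
wrist key_round_top [315. 232.] 0.86 [ 0.497 -0.109  0.052]
wrist key_square1_top [313. 316.] 0.43 [ 0.495 -0.169  0.052]
wrist tip [311.78698953 252.01784103] under tip [312.51475692 224.57559005]
```

View pics/a3.png

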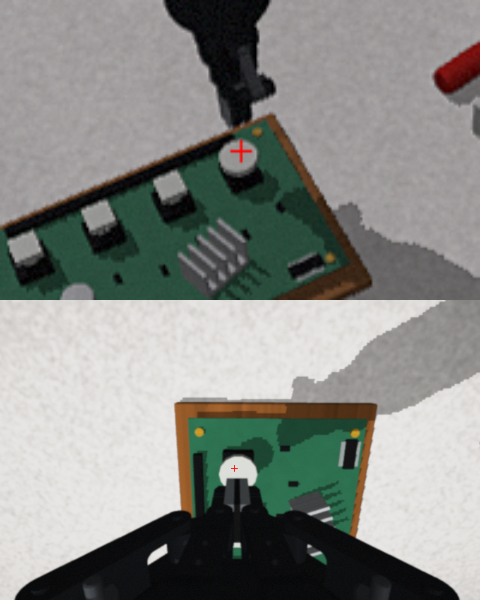

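The marker below the tip falls on the white round cap in both views, 2–3 mm off centre. The disc is back up. I'll correct by 2.5 mm in y and descend to just above the key.

Request:
{"method": "arm_command", "body": {"steps": [0,0,0,0.02,-0.05,-0.3,0,0,0,0,0,0,-0.2,0,0,0,0,0,0,-0.1,0,0,0,0,0,0,0,0,0,0,0,0,0,0,0]}}

```text
t: 9.6
ee_pos: [0.4984, -0.108, 0.2354]
eef_rot: [[1.0, -0.01, 0.0], [-0.01, -1.0, -0.0], [0.0, 0.0, -1.0]]
contact_force: [0.2, 0.5, 0.4]
gripper_width: 0.002
```

Request:
{"method": "arm_command", "body": {"steps": [0,0,0,0,0,-0.18,0,0,0,0,0,0,-0.06,0,0,0,0,0,0,-0.04,0,0,0,0,0,0,-0.04,0,0,0,0,0,0,-0.04,0,0,0,0,0,0,0,0,0,0,0,0,0,0,0]}}

```text
t: 10.48
ee_pos: [0.4983, -0.108, 0.2172]
eef_rot: [[1.0, -0.01, 0.0], [-0.01, -1.0, -0.0], [0.0, 0.0, -1.0]]
contact_force: [0.7, -0.3, 2.9]
gripper_width: -0.004
```

Tip at 44.2 mm, so about 8 mm of travel. I'll go the rest in small steps and watch the force.

Request:
{"method": "arm_command", "body": {"steps": [0,0,0,0,0,-0.02,0,0,0,0,0,0,-0.02,0,0,0,0,0,0,0,0,0,0,0,0,0,0,0]}}

```text
t: 10.98
ee_pos: [0.4983, -0.108, 0.2154]
eef_rot: [[1.0, -0.01, 0.0], [-0.01, -1.0, -0.0], [0.0, 0.0, -1.0]]
contact_force: [0.7, -0.1, 4.5]
gripper_width: -0.002
```

Request:
{"method": "arm_command", "body": {"steps": [0,0,0,0,0,-0.01,0,0,0,0,0,0,0,0,0,0,0,0,0,0,0]}}

```text
t: 11.35
ee_pos: [0.4983, -0.108, 0.2154]
eef_rot: [[1.0, -0.01, 0.001], [-0.01, -1.0, -0.0], [0.001, 0.0, -1.0]]
contact_force: [0.3, -0.2, 8.2]
gripper_width: 0.003
```

The travel has stopped and the force has risen to 8 N, so the key is home. Withdrawing.

Request:
{"method": "arm_command", "body": {"steps": [0,0,0,0,0,0.2,0,0,0,0,0,0,0.6,0,0,0,0,0,0,0.8,0,0,0,0,0,0,0.8,0,0,0,0,0,0,0.8,0,0,0,0,-0.3,0,0,0,0,0,0,-0.6,0,0,0,0,0,0,-0.6,0,0,0,0,0,0,0,0,0,0,0,0,0,0,0,0,0]}}

```text
t: 12.6
ee_pos: [0.423, -0.1079, 0.3742]
eef_rot: [[1.0, -0.011, -0.001], [-0.011, -1.0, 0.0], [-0.001, -0.0, -1.0]]
contact_force: [0.1, -0.3, -0.0]
gripper_width: -0.001
```

```bash
python3 - <<'E'
from h import *
s=state();print(s["t"],s["ee_pos"],s["contact_force"])
ims=[]
for c in ("scene","top"):
    p=read_camera(c)
    for n,z in dict(key_round_top=.042,capacitor=.024,heatsink=.024,flux=0,tin=0,mug=0,spool=0,screwdriver=0.).items():
        for r in spotter.landmark_of(n,p)[:1]: print(c,n,np.round(r["position"]),round(r["confidence"],2),np.round(ray(p,r["position"],z),3))
    im=p["img"]
    im=im[130:260,140:350] if c=="scene" else im[140:270,190:400]
    ims.append(cv2.resize(im,(480,297),interpolation=cv2.INTER_CUBIC))
cv2.imwrite("pics/a4.png",np.vstack(ims))
E
```

```text
12.6 [ 0.42302845 -0.10788806  0.3741934 ] [ 0.05128583 -0.27545437 -0.03701887]
scene key_round_top [260. 194.] 0.66 [ 0.499 -0.108  0.042]
scene capacitor [197. 257.] 0.86 [ 0.563 -0.266  0.024]
scene heatsink [250. 240.] 0.8 [ 0.576 -0.167  0.024]
scene flux [456. 187.] 0.6 [ 0.651  0.269 -0.   ]
scene tin [432. 215.] 0.79 [0.685 0.18  0.   ]
scene mug [450. 262.] 0.96 [0.789 0.147 0.   ]
scene spool [336. 312.] 0.85 [ 0.772 -0.093  0.   ]
scene screwdriver [369. 148.] 0.86 [0.469 0.167 0.   ]
top key_round_top [357. 243.] 0.44 [ 0.492 -0.102  0.042]
top capacitor [429. 210.] 0.56 [ 0.565 -0.272  0.024]
top heatsink [381. 211.] 0.51 [ 0.565 -0.161  0.024]
top flux [250. 120.] 0.59 [0.793 0.142 0.   ]
top tin [233. 164.] 0.91 [0.684 0.181 0.   ]
top mug [251. 120.] 0.55 [0.793 0.139 0.   ]
top spool [346. 126.] 0.58 [ 0.775 -0.09   0.   ]
top screwdriver [235. 257.] 0.75 [0.466 0.177 0.   ]
```

View pics/a4.png

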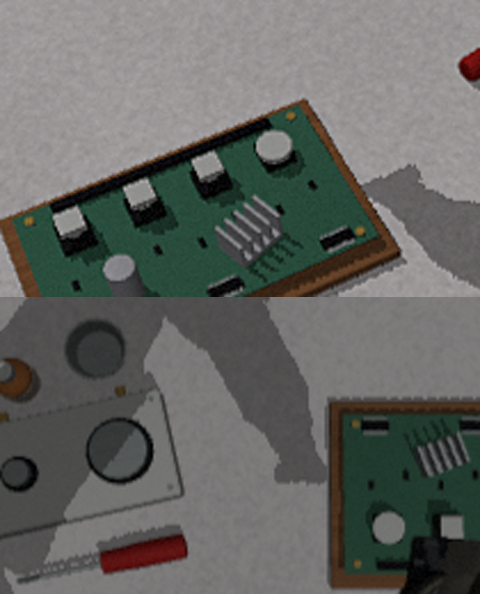

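The round cap now sits low on its block, at scene crop (275,147). The square keys stand out as before, and the discs and screwdriver are where they were. Handing in.

```bash
python3 -c "
from h import *
print(ctrl.job_done())"
```

```text
the job is handed in; nothing more can be done
None
```

I did both parts of the task and handed the job in at about 12.7 s of the 45 s allowed. No verdict was reported.

- **Large disc:** With closed fingers I pressed it about 5.6 mm at 3.9 N, which matches its spring. I held it for over half a second and let it go. In the pictures afterwards it looked back up.
- **Round key:** I pushed it about 9.6 mm, judged from the fingertip height, until it stopped moving and the force rose to 8 N. I then withdrew to about 20 cm above the bench. The last pictures show its cap seated low.
- **Everything else:** The square keys still look out. The loose things I could find are where they were.
- **Checks that disagreed:** The screwdriver's detected point in the scene view shifted by about 5 pixels (18 mm worked out). Its handle end in the top view is within about 2 pixels of its first position, and the arm never went near it, so I took this as detection error. In the last top view the flux search landed on the mug, but the scene view found the bottle within about 5 mm of its first position.

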